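# Weigh the terracotta jar on the pantry's hook scale

### The job

Weigh the terracotta jar: carry it by its bail handle to the sprung hook scale, hang the bail across both prongs of the hook, and let it down slowly so that the pointer creeps down instead of jumping. Leave the jar hanging free and still on the hook with the pointer settled, and leave the white jar where it stands.

Things in the scene. Friction and masses are not known exactly. Their poses are not given: they have to be found in the camera images.
- terracotta_jar: Closed terracotta jar, 104 mm across, top at z = 68 mm, 0.36 to 0.57 kg. Origin: centre of its underside, z up. Rigid steel bail: 9 mm round bar along y at z = 120 mm, uprights at y = -62 and +62 mm (115 mm clear between). Birch grip mid-bar, centred at z = 120 mm, 16 (x) x 40 (y) x 16 mm (z): pinch it across x from above. Half a turn makes no difference.
- white_jar: A jar of the same shape, size, bail and grip in white ceramic, same origin. Not to be weighed; it stays where it is.
- hook_seat (a point): Where the bar's axis rests, midway between the hook's two prongs; 235 mm up when empty, sinks with the hook. x level, back to the column; y level, along the hung bar. 8 mm prongs at y = -36 and +36 mm, open to -x, low within 12 mm of x = 0, rising to tips at x = -26 mm; top 10 mm above the point, underside 13 mm below. Come from -x with the bar 16 to 38 mm above the point, then go down.
- scale: The fixed hook scale; origin on the table right below the hook seat, x level towards its column, z up. White column 55 x 85 mm, 276 mm high, from x = 120 to 175 mm, on a dark base 14 mm thick (x = 70 to 240 mm, 150 mm wide). The prongs join at a cross piece at x = 92 mm, 240 mm up; nothing lies between them (64 mm free) before that: room for the fingers.
- hook (a joint): How far the sprung hook and the red pointer have sunk, m: 0 empty, at most 0.06. 150 N/m, starting at about 0.3 N, lightly damped. The jar sinks it 22 to 36 mm: once its bar lies on the prongs, let it down that far, until the hook carries all the weight, before letting go. It must never sink faster than 0.15 m/s.
Mind the look-alikes: they are no part of the job. Leave any blue or purple look-alike of the terracotta_jar alone.

How it is judged:
By the outcome, as a careful person would: the job done as asked, in the order asked, and still so for the second after the job is handed in, with the robot touching nothing.
It also fails if it takes over 43 s, if anything falls off the work surface, if the arm or the gripper's body presses on something with over 40 N, if the wrist force passes 120 N, or if a joint passes its speed limit or range.

### The arm

A 7-joint arm with a two-finger parallel gripper is mounted at the origin on the work surface. World frame = base frame: x ahead of the robot, y to its left, z up, the work surface at z = 0. Lengths are in m, angles in rad, forces in N, time in s.
With the tool pointing down it reaches from about 0.425 to 0.925 m from the base axis. Payload 6.8 kg.
Tool frame: the origin (TCP) lies midway between the tips of the shut fingers; the grasp point (between the pads) lies 19 mm behind it; z points along the fingers, y is the line along which they close (so a half turn about z gives the same grasp; the last joint's range is limited). The gripper opens to 85 mm and grips with 20 to 120 N. Pads are 22 mm wide; open, the fingers measure 114 mm over their backs; the gripper's body (76 mm by 85 mm) begins 54 mm behind the grasp point. The pads swing forward as they close: fully open they stand 13 mm farther back than shut.
Start: joints at [1.077, 0.477, 0.022, 1.555, -0.011, 1.109, -0.083], TCP at [0.254, -0.625, 0.231] pointing down, gripper open.
Joint ranges: [-2.96, 2.96], [-0.34, 2.1], [-1.41, 1.46], [0.24, 2.44], [-1.37, 4.51], [0.17, 1.92], [-2.96, 2.96]. Speed limits (rad/s): [2.39, 2.39, 3.14, 3.14, 3.14, 3.14, 3.14].

### API

Orientations are given as a rotation vector (axis times angle).
In Python, from bench import r gives the robot as it stands. The module is installed in compiled form; this text tells all that it offers.
- The arm moves only by the tool apply_moves, never from a script. Its argument "rows" is a list of rows, each a list of 6 numbers: the shift along the tool's x, y, z scaled (see below), then the turn, a rotation vector about the tool's x, y, z scaled (see below). A call has 1 to 5 rows; each row is the pose to reach, as a shift and turn from the pose commanded when the call began, along the tool's axes at that moment; what a row does not reach only later rows make up. The controller multiplies each number of a shift by 0.25 m and each number of a turn by 90 degrees. A row lasts 1/8 s, in which the tool goes at most 62.5 mm and 10.7 degrees, less where a joint would pass 70% of its speed; a pose out of reach is approached as far as the arm can. A call with a number of a shift or a turn outside -1 to 1 is refused whole. A call with a gripper value outside its range is refused whole. "claw" is the opening, from 0 (shut) to 1 (fully open), set as the call begins (left out, the last holds). The fingers move at their own pace and stop on an object; "newtons" is the grip in N (left out, the last holds). Time passes only in rows, so rows that repeat a pose let the fingers close. It gives the time, the measured TCP pose, the force, the opening and the grip force at its end, in the units of the state.
- r.get_obs(): the state, without advancing time (a new reading comes with each control period).
- r.grab_frame(name): name is "scene" or "top" or "wrist"; returns a dict with "pixels" (420x560x3 uint8, red, green, blue), "intrinsics" (3x3 intrinsics, pixels), "eye" and "attitude" of the camera in the world. Camera axes: x right, y up, looking along -z (the intrinsics and any distortion apply to the point x, -y, -z); pixel columns grow to the right and rows downward; lengths in m; the calibration is good to about 2 mm. A picture is of the moment at which its call begins. There is no depth.
- r.hand_in(): hands the job in; it is judged then, once.
Trained networks look in a picture, given as the dict that the camera call returned (one of the last four; its "shot" number tells which), for a name from the list of things; names that differ only in an ending like _2 or _b are one class to them, and where a whole thing is asked for, a point or a joint stands for the part that bears it (a point fixed in the world has none). Each returns a list of dicts, best first, with "conf" (0 to 1); they miss things now and then, are a little off and sometimes report something else, mostly with a low value. They report only what shows in the picture. A call takes as long as a camera call. They do not tell look-alikes from the thing itself.
- r.search_frame(picture, thing): "rect" ([left, top, width, height] in pixels, round what is visible of it).
- r.outline_of(picture, thing): "pixels" (420x560 bool, what is visible of it) and "rect" ([left, top, width, height] in pixels, round what is visible of it).
- r.landmark_of(picture, thing): "point" ([column, row] in pixels: a listed point, or the origin of a listed thing).
The state is a dict: "clock": time; "joints": joint angles; "qvel": joint speeds; "tau": joint torques, N m; "tcp_pos": TCP position; "orientation": TCP orientation; "contact_force": force on the tool from outside, world axes, zero at the start; "moment": the same for the moment, N m; "grip_width": finger opening in m; "gripper_force": force on a finger pad.
Only numpy, scipy, OpenCV 4.12 (cv2) and the standard library are available. Lean on these libraries where they do the work, as an engineer would, in place of code of your own. Each camera call takes 0.05 s, during which the arm holds its last target. There are 200 camera calls.

## Working session

There is one attempt and no reset: what is moved stays moved. The work goes in short steps, Python scripts to look and compute and a tool call to move; the robot and the scene stay as the last step left them, time stands still between calls to the robot, and variables do not carry over. Pictures are saved under pics/ and viewed, at most 10 in all, crops included, and the job is handed in when it is done.

Besides the shell and the picture viewer there is one more tool, called after "Call:" as name(argument=value, ...), one argument or row to a line, values as JSON. apply_moves: Moves the arm, as the interface text tells. Its arguments: {"type":"object","properties":{"rows":{"type":"array","items":{"type":"array","items":{"type":"number"}}},"claw":{"type":"number"},"newtons":{"type":"number"}},"required":["rows"]}

```bash
mkdir -p pics
cat > h.py <<'E'
import numpy as np, cv2
from scipy.spatial.transform import Rotation as R
from bench import r
def P(f):
    K=np.array(f["intrinsics"]);e=np.array(f["eye"]);A=np.array(f["attitude"])
    if A.shape!=(3,3): A=R.from_rotvec(A).as_matrix() if A.size==3 else R.from_quat(A).as_matrix()
    return K,e,A
def ray(f,p):
    K,e,A=P(f);d=np.linalg.inv(K)@[p[0],p[1],1];return e,A@(d*[1,-1,-1])
def atz(f,p,z):
    e,d=ray(f,p);return e+d*(z-e[2])/d[2]
def proj(f,X):
    K,e,A=P(f);c=(A.T@(np.array(X)-e))*[1,-1,-1];q=K@c;return q[:2]/q[2]
def tri(obs):
    M=0;b=0
    for f,p in obs:
        e,d=ray(f,p);d=d/np.linalg.norm(d);Q=np.eye(3)-np.outer(d,d);M=M+Q;b=b+Q@e
    return np.linalg.solve(M,b)
def save(f,n): cv2.imwrite(f"pics/{n}.png",f["pixels"][...,::-1])
E
python3 - <<'E'
from h import *
o=r.get_obs();print({k:np.round(v,3) for k,v in o.items()})
ims=[]
for n in["scene","top"]:
    f=r.grab_frame(n);save(f,n);print(n,f["attitude"],f["eye"],[k for k in f])
    for t in["terracotta_jar","white_jar","hook_seat","scale"]:
        print(t,[(np.round(x["point"]).tolist(),round(x["conf"],2),np.round(atz(f,x["point"],.235 if t=="hook_seat" else 0),3).tolist()) for x in r.landmark_of(f,t)],[(np.round(x["rect"]).tolist(),round(x["conf"],2)) for x in r.search_frame(f,t)])
E
```

```text
{'clock': np.float64(0.0), 'joints': array([ 1.077,  0.478,  0.022,  1.556, -0.012,  1.109, -0.083]), 'qvel': array([ 0.001,  0.002, -0.001, -0.001,  0.002,  0.001,  0.001]), 'tau': array([-0.0000e+00, -5.9645e+01,  1.6080e+00, -2.8119e+01,  1.2000e-02,
        9.0000e-03, -0.0000e+00]), 'tcp_pos': array([ 0.254, -0.625,  0.23 ]), 'orientation': array([-3.081e+00, -6.020e-01,  1.000e-03]), 'contact_force': array([-0.36 , -0.102,  0.159]), 'moment': array([-0.027, -0.025, -0.022]), 'gripper_force': np.float64(0.0), 'grip_width': np.float64(0.086)}
scene [0.92590244 0.48205007 0.8804077 ] [ 1.25563111 -0.66014322  0.74017944] ['pixels', 'intrinsics', 'eye', 'attitude', 'shot']
terracotta_jar [([216.0, 267.0], 0.83, [0.426, -0.295, 0.0]), ([176.0, 345.0], 0.79, [0.614, -0.494, 0.0])] [([220.0, 257.0, 53.0, 59.0], 0.8), ([197.0, 219.0, 40.0, 61.0], 0.62), ([150.0, 292.0, 48.0, 74.0], 0.57)]
white_jar [([291.0, 240.0], 0.81, [0.439, -0.049, 0.0])] [([274.0, 199.0, 40.0, 50.0], 0.74)]
hook_seat [([382.0, 159.0], 0.55, [0.525, 0.209, 0.235])] [([366.0, 140.0, 57.0, 22.0], 0.89)]
scale [([375.0, 223.0], 0.81, [0.517, 0.233, 0.0])] [([366.0, 126.0, 59.0, 93.0], 0.95)]
top [ 0.171476   -0.1765839  -1.60418287] [ 0.22160201 -0.11708075  1.46572591] ['pixels', 'intrinsics', 'eye', 'attitude', 'shot']
terracotta_jar [([414.0, 185.0], 0.96, [0.615, -0.495, 0.0]), ([345.0, 195.0], 0.62, [0.594, -0.291, 0.0]), ([348.0, 256.0], 0.59, [0.416, -0.289, 0.0])] [([329.0, 229.0, 44.0, 45.0], 0.97), ([398.0, 151.0, 40.0, 55.0], 0.96), ([327.0, 164.0, 41.0, 50.0], 0.75)]
white_jar [([262.0, 253.0], 0.66, [0.433, -0.047, 0.0])] [([245.0, 224.0, 32.0, 48.0], 0.82)]
hook_seat [([143.0, 216.0], 0.69, [0.502, 0.225, 0.235])] [([77.0, 193.0, 80.0, 60.0], 0.71)]
scale [([266.0, 250.0], 0.55, [0.441, -0.058, 0.0])] [([62.0, 197.0, 97.0, 84.0], 0.75)]
```

Run:
```python
import cv2,numpy as np
a=cv2.imread("pics/scene.png")[110:380,130:450];b=cv2.imread("pics/top.png")[130:300,50:450]
cv2.imwrite("pics/c1.png",cv2.resize(a,None,fx=2.2,fy=2.2,interpolation=2));cv2.imwrite("pics/c2.png",cv2.resize(b,None,fx=2,fy=2,interpolation=2))
```

```text
(no output)
```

View pics/c1.png

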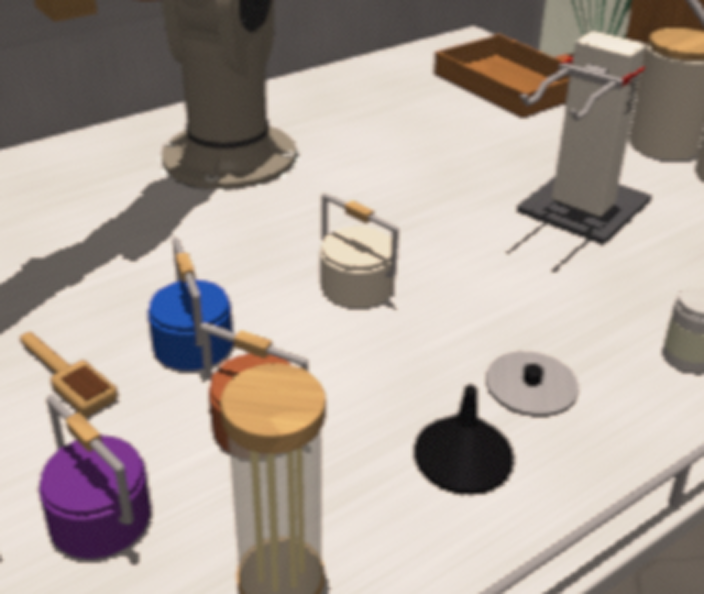

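View pics/c2.png

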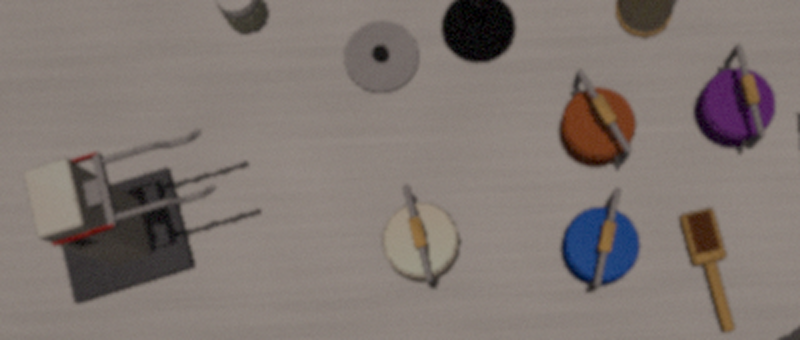

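The terracotta jar is at about (345,195) in the top view. The spaghetti jar stands beside it on the +x side, and the blue jar on the −x side. The hook's prongs open towards image right (−y), with tips at about (148,197) and (156,225).

Run:
```python
from h import *
f=r.grab_frame("top");g=r.grab_frame("scene")
c2=lambda u,v:(50+u/2,130+v/2); c1=lambda u,v:(130+u/2.2,110+v/2.2)
for n,p,z in[("barA",c2(580,75),.12),("barB",c2(625,157),.12),("grip",c2(603,108),.12),("tip1",c2(197,134),.245),("tip2",c2(212,190),.245),("x1",c2(97,158),.24),("x2",c2(112,222),.24),("spag lid",c2(643,10),.2)]:
    print(n,np.round(atz(f,p,z),3))
print("grip tri",tri([(f,c2(603,108)),(g,c1(252,343))]))
print("tips tri",tri([(f,c2(197,134)),(g,c1(578,112))]),tri([(f,c2(212,190)),(g,c1(527,99))]))
print("lid",tri([(f,c2(643,5)),(g,c1(273,395))]))
for q in (f,g):
  for t in["terracotta_jar","hook_seat","scale"]:
    print(t,[(np.round(x["point"],1).tolist(),round(x["conf"],2)) for x in r.landmark_of(q,t)])
# orange mask in top
hsv=cv2.cvtColor(f["pixels"],cv2.COLOR_RGB2HSV)
# column top corners fit via bright white
for n,p in [("coltop",(31,168)),("coltop",(75,158)),("coltop",(88,232)),("coltop",(50,243))]: print(n,np.round(atz(f,c2(*p),.276),3))
for p in [(193,266),(78,301),(168,168)]: print("base",np.round(atz(f,c2(*p),.014),3))
```

```text
barA [ 0.64  -0.269  0.12 ]
barB [ 0.524 -0.322  0.12 ]
grip [ 0.593 -0.297  0.12 ]
tip1 [0.546 0.211 0.245]
tip2 [0.476 0.192 0.245]
x1 [0.522 0.332 0.24 ]
x2 [0.443 0.311 0.24 ]
spag lid [ 0.699 -0.346  0.2  ]
grip tri [ 0.59284684 -0.29704298  0.11943491]
tips tri [0.55231843 0.21774141 0.23502794] [0.48170441 0.19833082 0.23248968]
lid [ 0.71874195 -0.35017574  0.16874122]
terracotta_jar [([415.5, 184.4], 0.87), ([349.3, 253.0], 0.84), ([345.2, 194.9], 0.55)]
hook_seat [([143.0, 215.3], 0.97)]
scale [([263.6, 255.2], 0.57)]
terracotta_jar [([216.0, 266.1], 0.75), ([176.3, 347.1], 0.62)]
hook_seat [([382.1, 157.4], 0.92)]
scale [([374.7, 218.1], 0.73)]
coltop [0.504 0.395 0.276]
coltop [0.514 0.344 0.276]
coltop [0.426 0.326 0.276]
coltop [0.415 0.369 0.276]
base [0.417 0.275 0.014]
base [0.375 0.433 0.014]
base [0.559 0.313 0.014]
```

Call:
apply_moves(
  rows=[
    [0.22,-0.1,-0.1,0,0,0],
    [0.44,-0.2,-0.16,0,0,0],
    [0.66,-0.28,-0.16,0,0,0],
    [0.85,-0.36,-0.16,0,0,-0.02],
    [1.0,-0.42,-0.16,0,0,-0.026],
  ],
  claw=1,
)

```text
clock: 1.92
tcp_pos: [0.448, -0.4318, 0.2716]
orientation: [3.069, 0.669, 0.001]
contact_force: [-0.9, -0.8, -0.1]
grip_width: 0.0854
gripper_force: 0.0
```

Call:
apply_moves(
  rows=[
    [0.2,-0.08,0,0,0,0],
    [0.4,-0.16,0,0,0,0],
    [0.6,-0.22,0,0,0,0],
    [0.66,-0.26,0,0,0,0],
    [0.66,-0.26,0,0,0,0],
  ],
)

```text
clock: 2.55
tcp_pos: [0.5699, -0.3053, 0.2711]
orientation: [-3.069, -0.669, 0.0]
contact_force: [-0.4, -0.7, -0.3]
grip_width: 0.0851
gripper_force: 0.0
```

Run:
```python
from h import *
o=r.get_obs();print(o["clock"],o["tcp_pos"],o["orientation"])
f=r.grab_frame("wrist");save(f,"w1");print(f["eye"])
for x in r.landmark_of(f,"terracotta_jar"): print(x["conf"],x["point"],atz(f,x["point"],0))
M=R.from_rotvec(o["orientation"]).as_matrix();print(M.round(3))
print("grip px",proj(f,[.592,-.296,.12]))
```

```text
2.55 [ 0.56992171 -0.30532733  0.2711338 ] [-3.06913619e+00 -6.69033177e-01  3.10377682e-04]
[ 0.64659532 -0.26892565  0.41531854]
0.91 [219.7, 258.8] [ 0.41919086 -0.2855104   0.        ]
0.7 [445.6, 193.4] [ 0.60851473 -0.49452608  0.        ]
0.67 [284.9, 138.7] [ 0.58818373 -0.29718973  0.        ]
[[ 0.909  0.416 -0.   ]
 [ 0.416 -0.909  0.   ]
 [-0.    -0.    -1.   ]]
grip px [286.00718333 157.15994481]
```

View pics/w1.png

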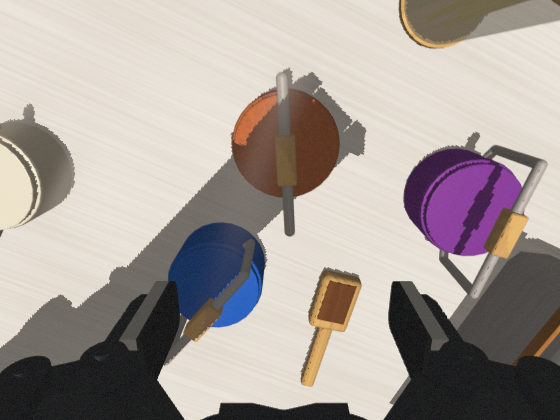

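The wrist view shows the terracotta bail running from (283,75) to (290,233) with its grip at about (286,161). The spaghetti jar is at the upper right, around (440,20).

Run:
```python
from h import *
f=r.grab_frame("wrist")
a,b,g=[atz(f,p,.12) for p in((283,75),(290,233),(286,161))]
print(a,b,g,(a+b)/2,np.degrees(np.arctan2(*(a-b)[1::-1])))
print("lid",atz(f,(440,45),.0),atz(f,(440,45),.19),atz(f,(403,15),.19))
g=(g+(a+b)/2)/2; o=r.get_obs();M=R.from_rotvec(o["orientation"]).as_matrix()
t=np.array([g[0],g[1],.101]);print((M.T@(t-o["tcp_pos"]))/.25)
```

```text
[ 0.64588017 -0.27169891  0.12      ] [ 0.53116084 -0.33009568  0.12      ] [ 0.58723035 -0.30082106  0.12      ] [ 0.58852051 -0.3008973   0.12      ] 26.97793022474383
lid [ 0.73917003 -0.40656877  0.        ] [ 0.69610489 -0.3451297   0.19      ] [ 0.70063054 -0.31868714  0.19      ]
[0.08709798 0.00277018 0.68140062]
```

Call:
apply_moves(
  rows=[
    [0.09,0,0.15,0,0,-0.018],
    [0.09,0,0.35,0,0,-0.018],
    [0.09,0,0.52,0,0,-0.018],
    [0.09,0,0.64,0,0,-0.018],
    [0.09,0,0.68,0,0,-0.018],
  ],
)

```text
clock: 3.32
tcp_pos: [0.5875, -0.2989, 0.0994]
orientation: [-3.06, -0.704, 0.005]
contact_force: [0.1, -0.1, 0.2]
grip_width: 0.0851
gripper_force: 0.0
```

Call:
apply_moves(
  rows=[
    [0,0,0,0,0,0],
    [0,0,0,0,0,0],
    [0,0,0,0,0,0],
    [0,0,0,0,0,0],
    [0,0,0,0,0,0],
  ],
  claw=0,
  newtons=60,
)

```text
clock: 3.95
tcp_pos: [0.5907, -0.2975, 0.1025]
orientation: [3.06, 0.708, 0.002]
contact_force: [-0.8, 0.6, 6.6]
grip_width: 0.0152
gripper_force: 61.1
```

Run:
```python
from h import *
o=r.get_obs();print(o["clock"],o["tcp_pos"],o["grip_width"],o["gripper_force"],o["contact_force"],o["moment"])
f=r.grab_frame("wrist");save(f,"w2")
```

```text
3.95 [ 0.59066043 -0.29752515  0.10246093] 0.01517236099635463 61.05262041091919 [-0.81030245  0.60918457  6.59992365] [ 0.01607085  0.14259317 -0.02330789]
```

View pics/w2.png

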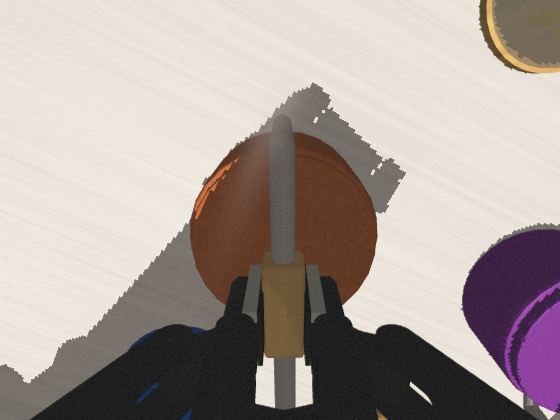

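The grip sits squarely between the pads, at about (284,300). Lifting.

Call:
apply_moves(
  rows=[
    [0,0,-0.04,0,0,0],
    [0,0,-0.12,0,0,0],
    [0,0,-0.28,0,0,0],
    [0,0,-0.48,0,0,0],
    [0,0,-0.68,0,0,0],
  ],
)

```text
clock: 4.62
tcp_pos: [0.5894, -0.2971, 0.2736]
orientation: [-3.06, -0.708, 0.0]
contact_force: [0.6, -0.6, -5.0]
grip_width: 0.0152
gripper_force: 59.6
```

Call:
apply_moves(
  rows=[
    [0,0,-0.04,0,0,0],
    [0,0,-0.04,0,0,0],
    [0,0,-0.04,0,0,0],
  ],
)

```text
clock: 5.0
tcp_pos: [0.5886, -0.2968, 0.2788]
orientation: [-3.058, -0.708, 0.006]
contact_force: [-0.7, 0.7, -4.4]
grip_width: 0.0152
gripper_force: 59.6
```

Run:
```python
from h import *
o=r.get_obs();p=o["tcp_pos"];print(o["clock"],p,o["grip_width"],o["gripper_force"],o["contact_force"],o["moment"])
M=R.from_rotvec(o["orientation"]).as_matrix();print(np.degrees(np.arctan2(M[1,0],M[0,0])))
f=r.grab_frame("wrist");save(f,"w3")
th=np.radians(103.5);s=np.array([.504,.226]);hx=np.array([np.cos(th),np.sin(th)])
for d in(-.09,):
  t=np.r_[s+hx*d,p[2]];print(t,(M.T@(t-p))/.25)
```

```text
5.0 [ 0.5886005  -0.29676842  0.27875211] 0.015189795826095108 59.576733112335205 [-0.67061634  0.68658557 -4.38530003] [ 0.01467129 -0.00223805 -0.02321806]
26.068502460067823
[0.52501008 0.13848671 0.27875211] [ 0.5365959  -1.67567931  0.00398852]
```

Call:
apply_moves(
  rows=[
    [0.02,-0.06,0,0,0,0],
    [0.07,-0.2,0,0,0,0],
    [0.13,-0.4,0,0,0,0],
    [0.2,-0.62,0,0,0,0],
    [0.27,-0.84,0,0,0,0],
  ],
)

```text
clock: 5.68
tcp_pos: [0.5572, -0.0759, 0.2808]
orientation: [-3.06, -0.71, 0.001]
contact_force: [0.9, 0.0, -3.8]
grip_width: 0.015
gripper_force: 59.6
```

Call:
apply_moves(
  rows=[
    [0.07,-0.22,0,0,0,0.03],
    [0.14,-0.44,0,0,0,0.06],
    [0.21,-0.64,0,0,0,0.1],
    [0.25,-0.78,0,0,0,0.13],
    [0.27,-0.84,0,0,0,0.139],
  ],
)

```text
clock: 6.3
tcp_pos: [0.5246, 0.1435, 0.2809]
orientation: [-3.118, -0.378, 0.002]
contact_force: [-0.4, -0.4, -3.8]
grip_width: 0.0147
gripper_force: 59.6
```

Call:
apply_moves(
  rows=[
    [0,0,0,0,0,0],
    [0,0,0,0,0,0],
    [0,0,0,0,0,0],
  ],
)

```text
clock: 6.68
tcp_pos: [0.5268, 0.138, 0.2811]
orientation: [3.119, 0.368, -0.0]
contact_force: [0.7, 0.4, -4.5]
grip_width: 0.0151
gripper_force: 59.6
```

Run:
```python
from h import *
o=r.get_obs();p=o["tcp_pos"];print(o["clock"],p,o["grip_width"],o["contact_force"])
M=R.from_rotvec(o["orientation"]).as_matrix();print(np.degrees(np.arctan2(M[1,0],M[0,0])))
F={}
for n in["scene","top","wrist"]:
    f=r.grab_frame(n);F[n]=f;save(f,"h"+n)
    print(n,[(np.round(x["point"],1).tolist(),round(x["conf"],2),np.round(atz(f,x["point"],.235),3).tolist()) for x in r.landmark_of(f,"hook_seat")])
a=cv2.resize(F["scene"]["pixels"][120:260,310:450],(0,0),fx=2.8,fy=2.8,interpolation=cv2.INTER_CUBIC)
b=cv2.resize(F["wrist"]["pixels"],(525,392))
cv2.imwrite("pics/m1.png",np.hstack([a[:392],b])[:,:,::-1][:, :800+200] if 0 else cv2.resize(np.hstack([a[:392],b]),(800,340))[...,::-1])
```

```text
6.675 [0.52678245 0.13798847 0.28113523] 0.01508752142256226 [ 0.66714912  0.43677109 -4.50571465]
13.446278572781763
scene [([382.3, 158.6], 0.61, [0.525, 0.212, 0.235])]
top []
wrist []
```

View pics/m1.png

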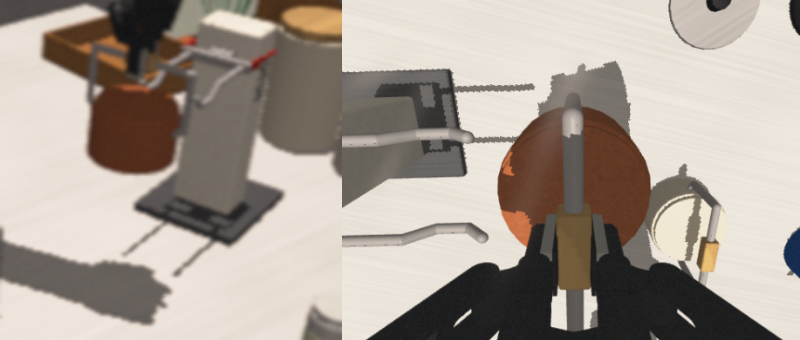

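The wrist view shows both prongs (tips at about (157,170) and (172,293) full-scale) and the bar between the fingers. I'll enlarge it for precision.

Run:
```python
import cv2
a=cv2.imread("pics/hwrist.png")[100:330,0:300]
cv2.imwrite("pics/m2.png",cv2.resize(a,None,fx=2.6,fy=2.6,interpolation=2))
```

```text
(no output)
```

View pics/m2.png

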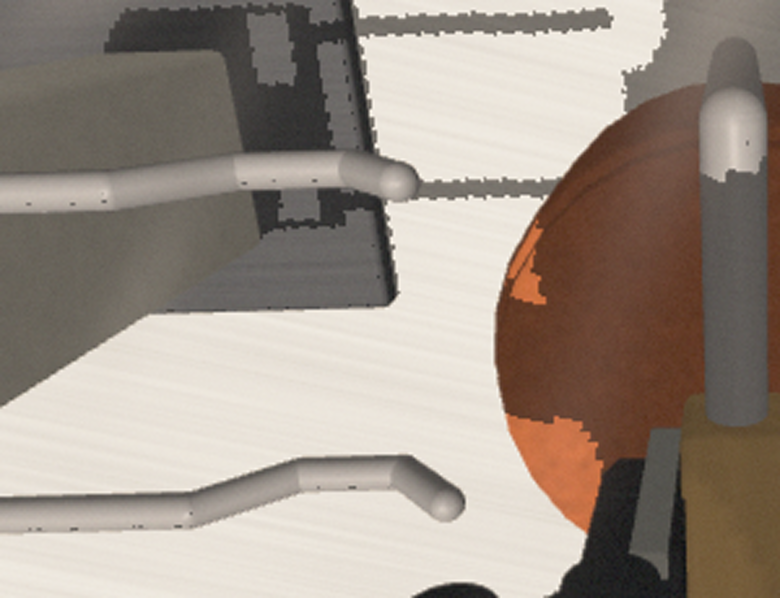

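Run:
```python
from h import *
f=r.grab_frame("wrist");c=lambda u,v:(u/2.6,100+v/2.6)
o=r.get_obs();p=o["tcp_pos"];M=R.from_rotvec(o["orientation"]).as_matrix()
t1,t2=atz(f,c(403,181),.241),atz(f,c(446,504),.241)
l1,l2=atz(f,c(290,169),.2265),atz(f,c(350,473),.2265)
for a,b,d in((t1,t2,.026),(l1,l2,0)):
  y=a-b;L=np.linalg.norm(y);y/=L;hx=np.array([-y[1],y[0],0]);s=(a+b)/2+hx*d
  print("seat",s,"sep",L,"bar dir deg",np.degrees(np.arctan2(y[1],y[0])),"tool shift m",M.T@(np.r_[s[:2],p[2]]-p))
b=atz(f,c(735,120),.281+.0175);print("bar far",b, "tool",M.T@(b-p))
b=atz(f,c(739,415),.281+.0175);print("bar grip end",b, "tool",M.T@(b-p))
print(p)
```

```text
seat [0.50854363 0.22915077 0.241     ] sep 0.07278890963912642 bar dir deg 14.454802786410784 tool shift m [ 3.40846045e-03 -9.17821314e-02  1.47065484e-06]
seat [0.50772723 0.23063711 0.2265    ] sep 0.07274905956839423 bar dir deg 15.890221083220549 tool shift m [ 2.96252524e-03 -9.34182478e-02  1.48337501e-06]
bar far [0.58692918 0.15503544 0.2985    ] tool [ 0.06227548 -0.0013827  -0.01717378]
bar grip end [0.54497015 0.14437325 0.2985    ] tool [ 0.01898642 -0.00083483 -0.01717495]
[0.52670657 0.13911919 0.28132454]
```

Call:
apply_moves(
  rows=[
    [0.004,0,0.04,0,0,-0.003],
    [0.01,0,0.09,0,0,-0.008],
    [0.016,0,0.13,0,0,-0.012],
    [0.016,-0.04,0.146,0,0,-0.012],
    [0.016,-0.1,0.146,0,0,-0.012],
  ],
)

```text
clock: 7.65
tcp_pos: [0.5243, 0.1653, 0.2444]
orientation: [-3.116, -0.399, 0.001]
contact_force: [0.2, 0.9, -4.4]
grip_width: 0.0153
gripper_force: 59.6
```

Call:
apply_moves(
  rows=[
    [0,-0.07,0,0,0,0],
    [0,-0.14,0,0,0,0],
    [0,-0.2,0,0,0,0],
    [0,-0.25,0,0,0,0],
    [0,-0.266,0,0,0,0],
  ],
)

```text
clock: 8.28
tcp_pos: [0.5076, 0.23, 0.2449]
orientation: [-3.115, -0.402, -0.0]
contact_force: [-0.1, -0.4, -5.2]
grip_width: 0.0149
gripper_force: 59.6
```

Call:
apply_moves(
  rows=[
    [0,0,0,0,0,0],
    [0,0,0,0,0,0],
    [0,0,0,0,0,0],
    [0,0,0,0,0,0],
  ],
)

```text
clock: 8.78
tcp_pos: [0.508, 0.2285, 0.2448]
orientation: [3.116, 0.399, 0.0]
contact_force: [-0.4, -0.3, -4.6]
grip_width: 0.0147
gripper_force: 59.6
```

Run:
```python
from h import *
o=r.get_obs();p=o["tcp_pos"];print(o["clock"],p,o["grip_width"],o["contact_force"],o["moment"])
M=R.from_rotvec(o["orientation"]).as_matrix();print(np.degrees(np.arctan2(M[1,0],M[0,0])),"left",M.T@(np.array([.5081,.2299,.2175])-p))
F={n:r.grab_frame(n) for n in["scene","wrist"]}
a=cv2.resize(F["scene"]["pixels"][110:230,340:450],(400,436),interpolation=cv2.INTER_CUBIC)
b=cv2.resize(F["wrist"]["pixels"][50:350,80:480],(400,300))
c=np.zeros((436,800,3),np.uint8);c[:,:400]=a;c[:300,400:]=b
cv2.imwrite("pics/m3.png",c[...,::-1])
```

```text
8.775 [0.50802299 0.22853356 0.2448069 ] 0.014687230502394568 [-0.38028877 -0.26190044 -4.57608022] [-0.02413081  0.01143924 -0.01011912]
14.599063439481213 left [ 0.0004185  -0.00130755  0.02730668]
```

View pics/m3.png

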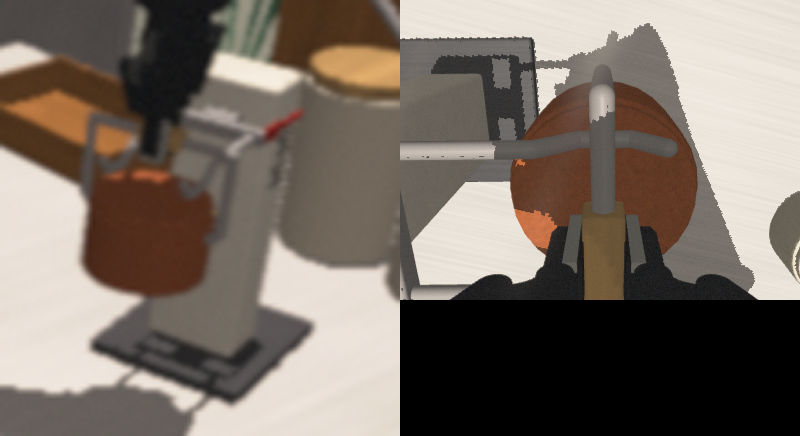

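The bar lies over the low part of the prongs (about (601,145) in the right pane), so I'm letting it down.

Call:
apply_moves(
  rows=[
    [0,0,0.018,0,0,0],
    [0,0,0.036,0,0,0],
    [0,0,0.054,0,0,0],
    [0,0,0.07,0,0,0],
    [0,0,0.08,0,0,0],
  ],
)

```text
clock: 9.5
tcp_pos: [0.5078, 0.2289, 0.2244]
orientation: [3.116, 0.4, -0.0]
contact_force: [-0.4, 0.4, -4.2]
grip_width: 0.015
gripper_force: 59.6
```

Call:
apply_moves(
  rows=[
    [0,0,0.008,0,0,0],
    [0,0,0.016,0,0,0],
    [0,0,0.024,0,0,0],
    [0,0,0.032,0,0,0],
    [0,0,0.04,0,0,0],
  ],
)

```text
clock: 10.12
tcp_pos: [0.508, 0.2289, 0.2148]
orientation: [-3.116, -0.4, -0.0]
contact_force: [-0.7, -1.1, -4.2]
grip_width: 0.0143
gripper_force: 59.7
```

Call:
apply_moves(
  rows=[
    [0,0,0.008,0,0,0],
    [0,0,0.016,0,0,0],
    [0,0,0.024,0,0,0],
    [0,0,0.032,0,0,0],
    [0,0,0.04,0,0,0],
  ],
)

```text
clock: 10.75
tcp_pos: [0.508, 0.2289, 0.2048]
orientation: [-3.116, -0.4, -0.0]
contact_force: [0.2, -0.3, -0.7]
grip_width: 0.0148
gripper_force: 59.8
```

Call:
apply_moves(
  rows=[
    [0,0,0,0,0,0],
    [0,0,0,0,0,0],
  ],
)

```text
clock: 11.0
tcp_pos: [0.5079, 0.2289, 0.2049]
orientation: [-3.116, -0.4, -0.0]
contact_force: [-0.5, -0.3, -2.2]
grip_width: 0.0147
gripper_force: 59.8
```

Call:
apply_moves(
  rows=[
    [0,0,0.008,0,0,0],
    [0,0,0.016,0,0,0],
    [0,0,0.024,0,0,0],
    [0,0,0.032,0,0,0],
    [0,0,0.04,0,0,0],
  ],
)

```text
clock: 11.62
tcp_pos: [0.508, 0.229, 0.1948]
orientation: [-3.116, -0.4, -0.0]
contact_force: [-0.6, 0.0, -1.2]
grip_width: 0.0148
gripper_force: 60.1
```

Run:
```python
from h import *
L=[]
for i in range(14):
    f=r.grab_frame("wrist");o=r.get_obs();L.append(np.r_[o["contact_force"],o["moment"]])
L=np.array(L);print(L.mean(0),L.std(0)/14**.5,o["tcp_pos"],o["clock"])
```

```text
[ 0.03516372  0.0109274  -1.02334691  0.01156676 -0.00846877 -0.00390698] [0.13474381 0.10241671 0.18537463 0.00835437 0.00755923 0.00824326] [0.50797285 0.22892996 0.19484036] 12.325
```

Call:
apply_moves(
  rows=[
    [0,0,0.006,0,0,0],
    [0,0,0.012,0,0,0],
    [0,0,0.018,0,0,0],
    [0,0,0.024,0,0,0],
    [0,0,0.028,0,0,0],
  ],
)

```text
clock: 12.95
tcp_pos: [0.508, 0.2289, 0.1878]
orientation: [-3.116, -0.4, -0.0]
contact_force: [-0.3, 0.0, -0.5]
grip_width: 0.0148
gripper_force: 60.1
```

Run:
```python
from h import *
L=[]
for i in range(20):
    f=r.grab_frame("wrist");o=r.get_obs();L.append(np.r_[o["contact_force"],o["moment"]])
L=np.array(L);print(L.mean(0),L.std(0)/20**.5,o["tcp_pos"],o["clock"])
```

```text
[ 0.44694694  0.15202709  0.20599887  0.06128358 -0.10353685  0.0159431 ] [0.13183346 0.11039964 0.07983172 0.00727832 0.00684519 0.00754092] [0.50793975 0.22892831 0.18780066] 13.95
```

Run:
```python
from h import *
o=r.get_obs();print(o["tcp_pos"],o["orientation"],o["joints"],o["moment"])
F={n:r.grab_frame(n) for n in["scene","wrist","top"]}
a=cv2.resize(F["scene"]["pixels"][110:250,340:450],(440,560),interpolation=cv2.INTER_CUBIC)
b=cv2.resize(F["wrist"]["pixels"][50:350,80:480],(360,270))
d=cv2.resize(F["top"]["pixels"][180:270,60:180],(360,270),interpolation=cv2.INTER_CUBIC)
c=np.zeros((560,800,3),np.uint8);c[:,:440]=a;c[:270,440:]=b;c[280:550,440:]=d
cv2.imwrite("pics/m4.png",c[...,::-1])
```

```text
[0.50793975 0.22892831 0.18780066] [-3.11596727e+00 -4.00078682e-01 -1.20835023e-04] [-0.23656886  0.35750076 -0.37010133  1.86483492  0.15653019  0.94738638
 -1.99244219] [ 0.10680248 -0.13638222  0.00259095]
```

View pics/m4.png

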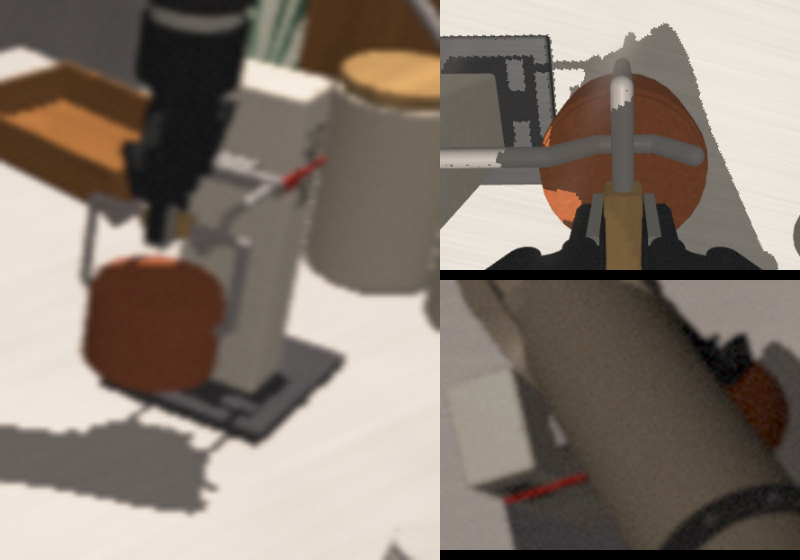

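The jar hangs level across both prongs with nothing else in contact and the tool force near zero. Next I'll ease the grip and open.

Call:
apply_moves(
  rows=[
    [0,0,-0.002,0,0,0],
    [0,0,-0.004,0,0,0],
    [0,0,-0.004,0,0,0],
  ],
  newtons=20,
)

```text
clock: 14.48
tcp_pos: [0.508, 0.2289, 0.1889]
orientation: [-3.116, -0.4, -0.0]
contact_force: [0.3, 0.2, -0.3]
grip_width: 0.0149
gripper_force: 60.1
```

Call:
apply_moves(
  rows=[
    [0,0,0,0,0,0],
    [0,0,0,0,0,0],
    [0,0,0,0,0,0],
    [0,0,0,0,0,0],
  ],
  claw=0.5,
)

```text
clock: 14.98
tcp_pos: [0.5078, 0.2289, 0.1888]
orientation: [3.116, 0.4, -0.0]
contact_force: [-0.1, -0.7, -0.1]
grip_width: 0.0427
gripper_force: 0.0
```

Run:
```python
from h import *
f=r.grab_frame("wrist")
o=r.get_obs();print(o["clock"],o["tcp_pos"],o["grip_width"],o["contact_force"],o["moment"])
b=f["pixels"][50:400,60:500];cv2.imwrite("pics/m5.png",b[...,::-1])
```

```text
15.025 [0.50786937 0.2288497  0.18877486] 0.042586137351869925 [ 0.41758752 -0.15956277 -0.05114832] [0.01315896 0.0221604  0.02362724]
```

View pics/m5.png

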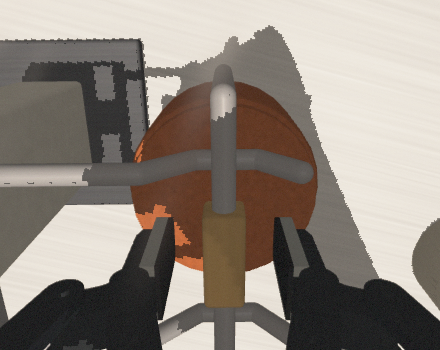

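The fingers (about (155,245) and (290,245)) stand clear of the grip at (224,250), and the bar lies on both prongs. Withdrawing straight up.

Call:
apply_moves(
  rows=[
    [0,0,-0.03,0,0,0],
    [0,0,-0.08,0,0,0],
    [0,0,-0.16,0,0,0],
    [0,0,-0.26,0,0,0],
    [0,0,-0.36,0,0,0],
  ],
)

```text
clock: 15.65
tcp_pos: [0.508, 0.229, 0.2807]
orientation: [-3.116, -0.4, -0.002]
contact_force: [-0.0, 0.3, -0.0]
grip_width: 0.0423
gripper_force: 0.0
```

Call:
apply_moves(
  rows=[
    [0,0,-0.12,0,0,0],
    [0,0.1,-0.2,0,0,0],
    [0,0.3,-0.22,0,0,0],
    [0,0.5,-0.22,0,0,0],
    [0,0.7,-0.22,0,0,0],
  ],
)

```text
clock: 16.27
tcp_pos: [0.5525, 0.0582, 0.3352]
orientation: [-3.116, -0.401, -0.003]
contact_force: [1.3, -0.1, -0.5]
grip_width: 0.0426
gripper_force: 0.0
```

Call:
apply_moves(
  rows=[
    [0,0,0,0,0,0],
    [0,0,0,0,0,0],
    [0,0,0,0,0,0],
    [0,0,0,0,0,0],
    [0,0,0,0,0,0],
  ],
)

```text
clock: 16.9
tcp_pos: [0.552, 0.0602, 0.3339]
orientation: [-3.116, -0.402, -0.0]
contact_force: [-1.0, -0.2, 0.5]
grip_width: 0.0426
gripper_force: 0.0
```

Call:
apply_moves(
  rows=[
    [0,0,0,0,0,0],
    [0,0,0,0,0,0],
    [0,0,0,0,0,0],
    [0,0,0,0,0,0],
    [0,0,0,0,0,0],
  ],
)

```text
clock: 17.52
tcp_pos: [0.5521, 0.0595, 0.3338]
orientation: [3.116, 0.4, 0.0]
contact_force: [-0.3, -0.3, -0.0]
grip_width: 0.0427
gripper_force: 0.0
```

Call:
apply_moves(
  rows=[
    [0,0,0,0,0,0],
    [0,0,0,0,0,0],
    [0,0,0,0,0,0],
    [0,0,0,0,0,0],
    [0,0,0,0,0,0],
  ],
)

```text
clock: 18.15
tcp_pos: [0.5521, 0.0596, 0.3338]
orientation: [3.116, 0.4, -0.0]
contact_force: [0.3, 0.5, 0.2]
grip_width: 0.0431
gripper_force: 0.0
```

Run:
```python
from h import *
F=[]
for i in range(12): F.append(r.grab_frame("scene"))
o=r.get_obs();print(o["clock"],o["tcp_pos"],o["contact_force"])
C=[x["pixels"][110:250,340:450].astype(int) for x in F]
print([int((abs(c-C[0]).max(2)>40).sum()) for c in C])
def bl(c):
    m=(c[...,0]-c[...,2]>50)&(c[...,0]-c[...,1]>35);m[:, :0]=0;return [np.round(x.mean(),2) for x in np.nonzero(m)]
print([bl(c) for c in C[::2]])
cv2.imwrite("pics/m6.png",cv2.resize(C[-1].astype(np.uint8),(440,560),interpolation=cv2.INTER_CUBIC)[...,::-1])
```

```text
18.75 [0.55211821 0.0595784  0.3337938 ] [-0.0900244   0.25754601  1.05568251]
[0, 0, 0, 0, 0, 0, 0, 0, 0, 0, 0, 0]
[[np.float64(58.19), np.float64(45.83)], [np.float64(58.03), np.float64(45.95)], [np.float64(58.03), np.float64(45.95)], [np.float64(58.11), np.float64(45.99)], [np.float64(58.31), np.float64(45.77)], [np.float64(58.13), np.float64(45.86)]]
```

View pics/m6.png

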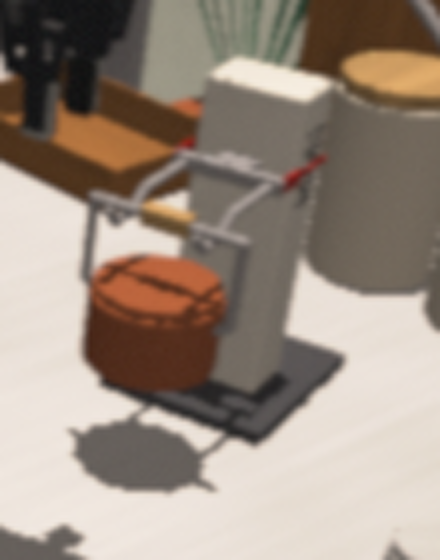

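The jar hangs level on both prongs (bar from (92,200) to (245,240)), with the gripper clear of it and no motion between frames.

Run:
```python
from h import *
for i in range(40): r.grab_frame("scene")
print(r.get_obs()["clock"]);print(r.hand_in())
```

```text
20.75
the job is handed in; nothing more can be done
None
```

The terracotta jar hangs free and still across both prongs of the hook scale, let down slowly until the hook carried its weight. I left the white jar alone and handed the job in at 20.75 s.

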